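# Park the project tray over the bay's threshold

### The job

Park the blue project tray in its wooden bay: raise its leading end by the steel bar and set it on the yellow threshold, with the trailing end staying down on the bench, then push the tray over the threshold until it lies flat inside and is pressed firmly but gently home against the black rubber buffer. Tip it no more than the threshold needs, never carry it clear of the bench or ram it against the bay, keep its contents inside, leave everything else alone, and let go of it at the end.

Things in the scene. Friction and masses are not known exactly. Their poses are not given: they have to be found in the camera images.
- bay: Fixed wooden parking bay. Origin: on the bench top (z = 0), mid near lower edge of the yellow threshold; +x = push-in direction, +y left, +z up. The threshold is a bar 12 mm high, 24 mm deep (x 0 to 24 mm), across the mouth; behind it the floor is the bench top (z = 0). The rubber buffer's face is at x = 198 mm; a 42 mm high board closes the back at x = 240 mm.
- bay_mouth (a point): Point on the bay's centre line at the top of the threshold's far edge (bay x = 24 mm, z = 12 mm), axes as the bay's. Guide rails 30 mm high, 12 mm thick run from here to the back, 126 mm apart inside (bay y -63 to +63 mm); flared ends reach out in front of the threshold to about bay x = -22 mm.
- buffer: Black rubber buffer plate at the back of the bay, 90 mm wide, 26 mm high (z 9 to 35 mm), its axes along the bay's. Origin: centre of the face that meets the tray, 22 mm above the bench. It yields along the bay's +x, springing back: about 8 N per mm, 8 mm at most.
- tray: Blue open plastic tray 160 mm long (x), 110 mm wide (y), 55 mm high, walls and floor 5 mm; 0.5 to 0.8 kg with its contents. Origin: centre of its underside; +x points to its leading end, which goes into the bay first (within 0.2 rad of the bay's +x at the start). The trailing wall (outer face x = -80 mm) is plain: push there. Slick underside: sliding it takes 1 to 7 N.
- tray_bar (a point): Middle of the tray's lifting bar (tray x = +66 mm, z = 85 mm): a round steel bar 10 mm thick along the tray's y over its leading end, free for 84 mm between two uprights at y = +-45 mm, 25 mm of air between rim and bar. The tray swings about the bar when it is held: raising it lifts the leading end, the trailing end drags on the bench.
- tray_lead (a point): Middle of the tray's lower leading edge (tray x = +80 mm, z = 0). Axes as the tray's.
- tray_tail (a point): Middle of the tray's lower trailing edge (tray x = -80 mm, z = 0). Axes as the tray's.
- spool: Loose in the tray: copper coloured wire spool, 38 mm across, 26 mm high. Origin: centre of its underside.
- block: Loose in the tray: wooden block 45 x 30 x 22 mm. Origin: centre of its underside.
- fir: Loose in the tray: little green fir tree on a round foot, 38 mm across, 64 mm high. Origin: centre of its underside.
- offcut: Bystander: board offcut 110 x 45 x 18 mm lying beside the bay. Origin: centre of its underside.
- jar: Bystander: amber jar with white cap, 48 mm across, 55 mm high, beside the bay. Origin: centre of its underside.
- stand: Bystander: soldering iron stand, black foot 100 x 75 x 22 mm with a steel coil up to about 115 mm high. Origin: centre of its underside.
- screwdriver: Bystander: screwdriver with a red handle, about 200 mm long, lying on the bench.
- mug: Bystander: white mug, 74 mm across, 85 mm high. Origin: centre of its underside.
- hammer: Bystander: hammer with a wooden handle, about 280 mm long, lying on the bench.
Things that resemble listed ones, but are neither listed nor needed, are in the scene too. Leave any purple or red look-alike of the fir alone.

How it is judged (in metres and radians):
On the way, in this order (a step that is already met when the one before it is completed fails the run):
1. the tray's leading end rests over the threshold while its trailing end is down on the bench (x of tray_lead in the frame of bay above 0.012 m and height (world z) of tray_lead above 0.01 m and height (world z) of tray_tail below 0.008 m and angle between tray's own z axis and vertical above 0.04 rad and contact force between tray and bay above 0.5 N), for 0.2 s.
2. the tray is pressed against the rubber buffer with more than 3 N (contact force between tray and buffer above 3 N and angle between tray's own z axis and vertical below 0.04 rad), for 0.1 s.
At the end, for the whole second after the job is handed in: The tray lies flat (within 0.03 rad, trailing edge less than 6 mm up) inside the bay behind the threshold, square to it within 0.08 rad, its leading edge within 4 mm of the buffer's face at rest, still, with its three contents inside it (within 90 mm of its origin) (x of tray_lead in the frame of bay above 0.194 m and angle between tray's own z axis and vertical below 0.03 rad and height (world z) of tray_tail below 0.006 m and angle between the x axis of tray and the x axis of bay, either way round below 0.08 rad and linear speed of tray below 0.02 m/s and distance between each of spool, block, fir and tray below 0.09 m); the robot touches nothing.
It fails at once if the tray is rammed or pressed against the bay (threshold, rails or buffer) with more than 25 N (contact force between tray and bay above 25 N).
It fails at once if the tray is tipped more than 0.26 rad (angle between tray's own z axis and vertical above 0.26 rad).
It fails at once if the tray's trailing end leaves the bench (more than 12 mm up) before the tray's middle has reached the threshold (height (world z) of tray_tail above 0.012 m and x of tray in the frame of bay below -0.015 m).
It fails at once if the tray is carried: its trailing end more than 45 mm up (height (world z) of tray_tail above 0.045 m).
It fails at once if a bystander is moved more than 20 mm (distance of any of offcut, jar, stand, screwdriver, mug, hammer from where it was at the start of the episode above 0.02 m).
It also fails if it takes over 69 s, if anything falls off the work surface, if the arm or the gripper's body presses on something with over 40 N, if the wrist force passes 120 N, or if a joint passes its speed limit or range.

### The arm

A 6-joint arm with a two-finger parallel gripper is mounted at the origin on the work surface. World frame = base frame: x ahead of the robot, y to its left, z up, the work surface at z = 0. Lengths are in mm, angles in rad, forces in N, time in s.
With the tool pointing down it reaches from about 350 to 975 mm from the base axis. Payload 7.1 kg.
Tool frame: the origin (TCP) lies at the very end of the fingers, on their centre line; the grasp point (between the pads) lies 19 mm behind it; z points along the fingers, y is the direction in which the jaws open and shut (so a half turn about z gives the same grasp; the last joint's range is limited). The gripper opens to 88 mm and grips with 3 to 60 N. Pads are 20 mm wide; open, the fingers measure 115 mm over their backs; the gripper's body (75 mm by 178 mm) begins 61 mm behind the grasp point.
Start: joints at [-1.221, 0.423, 1.63, -0, 1.089, -0.019], TCP at [225.327, -582.952, 222.675] pointing down, gripper open.
Joint ranges: [-3, 3], [-0.9, 2.11], [0.09, 2.58], [-1.31, 4.45], [0.11, 2.69], [-2.54, 2.54]. Speed limits (rad/s): [2.39, 2.39, 3.01, 3.14, 3.14, 3.14].

### API

Orientations are given as a rotation vector (axis times angle).
In Python, from workcell import * gives the robot as it stands.
- The arm moves only by the tool play_rows, never from a script. Its argument "plan" is text: rows parted by semicolons, each of 7 numbers parted by spaces: the finger opening in cm, from 0 to 8.78, then the shift along the tool's x, y, z in cm, then the turn, a rotation vector about the tool's x, y, z in degrees. A call has 1 to 20 rows; each row shifts and turns the commanded pose from where the row before left it, along the tool's axes as they then stand; what a row does not reach is not made up. A row lasts 1/8 s, in which the tool goes at most 62.5 mm and 10.7 degrees, less where a joint would pass 70% of its speed; a pose out of reach is approached as far as the arm can. A call is refused whole if a number of a shift passes 6.25 or a number of a turn 10.7, either way. A call with a gripper value outside its range is refused whole. The fingers move at their own pace and stop on an object; the grip force is fixed at half the most. Time passes only in rows, so rows that do not move let the fingers close. It gives the time, the measured TCP pose, the force and the opening at its end, in the units of the state.
- get_obs(): the state, without advancing time (a new reading comes with each control period).
- get_image(name): name is "scene" or "top" or "wrist"; returns a dict with "pixels" (420x560x3 uint8, red, green, blue), "range_z" (420x560 float32, mm along the optical axis (not along the pixel's ray), 0 where there is no reading), "fx", "fy", "cx", "cy" (pixels), "eye" and "attitude" of the camera in the world. Camera axes: x right, y down, z forward; pixel columns grow to the right and rows downward; lengths in mm; the calibration is good to about 2 mm. A picture is of the moment at which its call begins.
- close_job(): hands the job in, once; it reports no verdict.
The state is a dict: "t": time; "qpos": joint angles; "qvel": joint speeds; "joint_torque": joint torques, N m; "ee_pos": TCP position; "orientation": TCP orientation; "ft_force": force on the tool from outside, world axes, zero at the start; "moment": the same for the moment, N m; "width": finger opening in mm.
Only numpy, scipy, OpenCV 4.12 (cv2) and the standard library are available. Lean on these libraries where they do the work, as an engineer would, in place of code of your own. Each camera call takes 0.05 s, during which the arm holds its last target. There are 200 camera calls.

## Working session

There is one attempt and no reset: what is moved stays moved. The work goes in short steps, Python scripts to look and compute and a tool call to move; the robot and the scene stay as the last step left them, time stands still between calls to the robot, and variables do not carry over. Pictures are saved under pics/ and viewed, about 8 in all and at most 12, crops included, and the job is handed in when it is done.

Besides the shell and the picture viewer there is one more tool, called after "Call:" as name(argument=value, ...) on one line, values as JSON. play_rows: Moves the arm, as the interface text tells. Its arguments: {"type":"object","properties":{"plan":{"type":"string"}},"required":["plan"]}

```bash
mkdir -p pics
python3 - <<'E'
from workcell import *
import cv2,numpy as np
o=get_obs();print({k:np.round(v,3) for k,v in o.items()})
for n in("scene","top"):
    i=get_image(n);np.savez(f"{n}.npz",**i);cv2.imwrite(f"pics/{n}.png",i["pixels"][:,:,::-1]);print(n,i["fx"],i["cx"],i["cy"],i["eye"],i["attitude"])
E
```

```text
{'t': np.float64(0.0), 'qpos': array([-1.221,  0.424,  1.631, -0.   ,  1.089, -0.019]), 'qvel': array([-0.   , -0.002,  0.001, -0.   ,  0.   , -0.002]), 'joint_torque': array([-0.0000e+00, -5.4462e+01, -2.7367e+01,  6.4000e-02,  2.3000e-02,
       -0.0000e+00]), 'ee_pos': array([ 225.139, -582.448,  221.883]), 'orientation': array([-3.087, -0.576,  0.   ]), 'ft_force': array([ 0.104, -0.209,  0.206]), 'moment': array([0.007, 0.044, 0.035]), 'width': np.float64(88.238)}
scene 427.96691750894723 278.73485119998156 204.2590616534748 [ 959.24582964 -702.35143629 1003.35377673] [-2.38825692 -0.61934773  0.20185629]
top 387.02029460938536 286.2478887213067 215.55710871808606 [ 442.32971514  -42.63473049 1090.45170439] [-2.15609596  2.15964891 -0.17884639]
```

View pics/top.png

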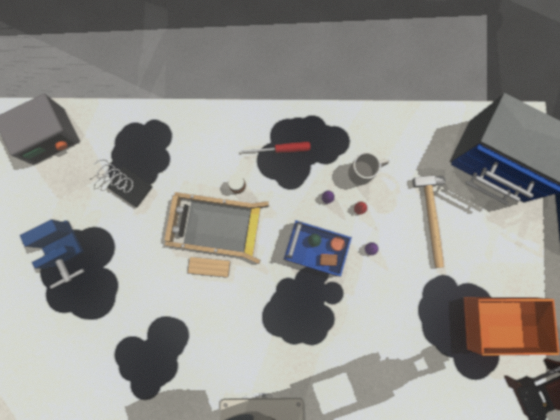

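View pics/scene.png

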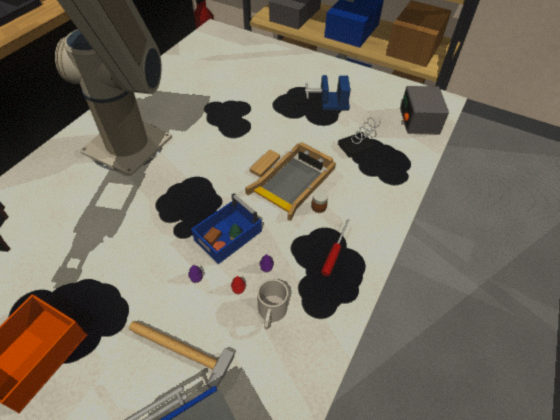

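Top view: the tray (open blue box with bar and contents) is at (317,248), and the bay is at (213,225) with its yellow threshold at (253,230). 
Other candidates for the tray: the blue cabinet (510,150), the blue vise (50,245) and the orange bin (512,325), none of which is an open blue box with a bar. The fir inside is at (313,240). Its look-alikes are purple (328,197), (371,248) and red (360,208).

```bash
cat > h.py <<'E'
import numpy as np,cv2
from scipy.spatial.transform import Rotation as R
def rays(im,px):
    px=np.atleast_2d(px).astype(float)
    d=np.c_[(px[:,0]-im["cx"])/im["fx"],(px[:,1]-im["cy"])/im["fy"],np.ones(len(px))]
    return d@R.from_rotvec(im["attitude"]).as_matrix().T
def onplane(im,px,z):
    d=rays(im,px);e=im["eye"];return e+d*((z-e[2])/d[:,2])[:,None]
def cloud(im):
    h,w=im["range_z"].shape;u,v=np.meshgrid(np.arange(w),np.arange(h))
    d=rays(im,np.c_[u.ravel(),v.ravel()]);return (im["eye"]+d*im["range_z"].reshape(-1,1)).reshape(h,w,3)
def rect(p):
    (c,s,a)=cv2.minAreaRect(p[:,:2].astype(np.float32));return np.round(c,1),np.round(s,1),round(a,2)
E
python3 - <<'E'
from h import *
im=dict(np.load("top.npz"));c=cloud(im);hsv=cv2.cvtColor(im["pixels"],cv2.COLOR_RGB2HSV)
H,S,V=cv2.split(hsv);u,v=np.meshgrid(np.arange(560),np.arange(420))
tr=(u>275)&(u<358)&(v>215)&(v<282)
m=tr&(H>100)&(H<130)&(S>120)&(V>40);z=c[...,2]
print("bench z",np.median(z[200:215,290:310]))
r=m&(z>48)&(z<62);print("rim depth",r.sum(),rect(c[r]))
b=tr&(z>76)&(z<98);print("bar",b.sum(),rect(c[b]),c[b].mean(0))
yel=(H>20)&(H<32)&(S>150)&(u>235)&(u<275)&(v>195)&(v<262)
print("yel",yel.sum(),rect(c[yel]),np.median(z[yel]))
ba=(u>155)&(u<275)&(v>185)&(v<268)&~yel
for lo,hi in((24,34),(37,47)):
    k=ba&(z>lo)&(z<hi);print(lo,k.sum(),rect(c[k]))
k=ba&(z>24)&(z<34)&(V<70);print("buf",k.sum(),rect(c[k]))
x,y=c[m][:,:2].mean(0);print(x,y)
rgb=im["pixels"][:,:,::-1];cr=cv2.resize(rgb[180:285,150:385],None,fx=3.4,fy=3.4,interpolation=cv2.INTER_CUBIC);cv2.imwrite("pics/crop.png",cr)
E
```

```text
bench z 0.07286562998285717
rim depth 90 (array([ 453.8, -138.3]), array([140.9,   5.2]), 72.66)
bar 143 (array([524. , -87.5]), array([10. , 95.6]), 72.63) [524.11466787 -87.52952017  89.1379126 ]
yel 0 (array([0., 0.]), array([0., 0.]), 0.0) nan
24 1057 (array([585.5, 121.4]), array([260.4, 205.2]), 81.19)
37 274 (array([632.9, 184.3]), array([ 99.5, 251.9]), 38.15)
buf 15 (array([584.7, 214.4]), array([ 3.3, 61. ]), 82.78)
489.5521591640242 -133.04310359639118
  return _methods._mean(a, axis=axis, dtype=dtype,
  ret = ret.dtype.type(ret / rcount)
```

View pics/crop.png

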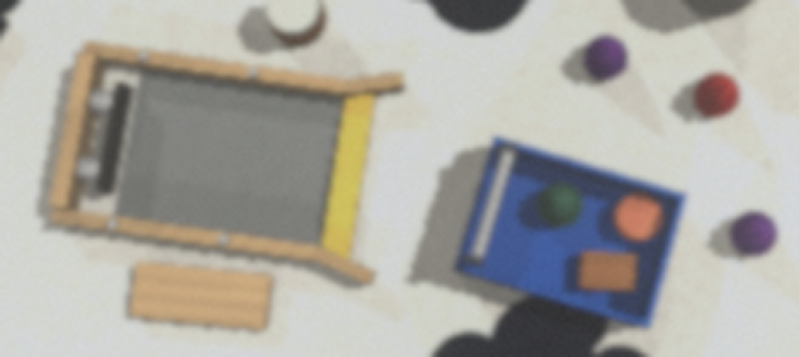

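The crop confirms the tray: bar at the leading end at crop (493,205), with fir, spool and block inside. The purple and red balls are outside it. The bay mouth is the yellow bar at crop (348,175), with flared rails. Next I'll measure the bay more exactly.

Run:
```python
from h import *
im=dict(np.load("top.npz"));c=cloud(im);H,S,V=cv2.split(cv2.cvtColor(im["pixels"],cv2.COLOR_RGB2HSV))
u,v=np.meshgrid(np.arange(560),np.arange(420));z=c[...,2]
print("hsv yellow",H[231,252],S[231,252],V[231,252],z[231,252])
yel=(H>22)&(H<33)&(S>110)&(V>130)&(u>238)&(u<270)&(v>200)&(v<260)
p=onplane(im,np.c_[u[yel],v[yel]],12);print("yel",yel.sum(),rect(p))
bar=None
box=(u>155)&(u<275)&(v>185)&(v<268)
# rails: points z 25..34, grouped by side, straight part only
k=box&(z>25)&(z<34);P=c[k]
th=np.deg2rad(82.7)
for it in range(4):
    d=np.array([np.cos(th),np.sin(th)]);n=np.array([-d[1],d[0]])
    o=p[:,:2].mean(0)-12*d
    X=(P[:,:2]-o)@d;Y=(P[:,:2]-o)@n
    a=[]
    for s in(1,-1):
        q=(X>40)&(X<185)&(abs(Y*s-69)<14)
        f=np.polyfit(X[q],Y[q],1);a.append(f);
    th+=np.mean([f[0] for f in a])
    print(np.rad2deg(th),o,a)
q=(abs(Y)<40)&(X>170)&(X<215);print("buf/back X",np.round(np.sort(X[q]),0)[:30])
mid=np.mean([f[1] for f in a]);print("origin corrected",o+n*mid,d)
# tray: in bay frame
B=np.array([524.1,-87.5]);t=np.deg2rad(72.63);e=np.array([np.cos(t),np.sin(t)]);T=B-66*e
for nm,g in(("bar",B),("cen",T),("lead",T+80*e),("tail",T-80*e)):
    r=g-(o+n*mid);print(nm,g,r@d,r@n)
```

```text
hsv yellow 26 139 208 10.463524680522369
yel 328 (array([551. ,  30.1]), array([ 21.6, 122.4]), 81.51)
81.87375378222616 [547.68743127  18.25960436] [array([-1.33703651e-02,  6.27477559e+01]), array([-1.54710688e-02, -7.47649876e+01])]
81.54956965294663 [547.51594982  18.28282955] [array([-5.63307048e-03,  6.30107500e+01]), array([-5.68309039e-03, -7.46595672e+01])]
81.53173038532067 [547.44876211  18.29261721] [array([-1.40220745e-05,  6.29462134e+01]), array([-6.08685838e-04, -7.46697575e+01])]
81.52804323258427 [547.44506652  18.29316684] [array([6.72459535e-04, 6.28912916e+01]), array([-8.01165445e-04, -7.46047448e+01])]
buf/back X [196. 196. 197. 197. 197. 197. 197. 197. 197. 197. 197. 197. 197. 197.
 197. 197. 197. 197. 197. 198. 198. 198. 198. 198. 198. 198. 198. 198.
 198. 199.]
origin corrected [553.23794053  17.4306955 ] [0.14726167 0.98909757]
bar [524.1 -87.5] -108.07759761358444 13.367996488288401
cen [ 504.39628659 -150.49018716] -173.28264034647944 23.580851241066295
lead [528.27957557 -74.13844515] -94.24622491266734 11.201633358911353
tail [ 480.51299762 -226.84192916] -252.31905578029156 35.960069123221295
```

Call:
play_rows(plan="5 0 0 0 0 0 9.65;5 0 0 0 0 0 9.65;5 0 0 0 0 0 9.65;5 0 0 0 0 0 9.65;5 1.14 -4.68 0.35 0 0 0;5 1.14 -4.68 0.35 0 0 0;5 1.14 -4.68 0.35 0 0 0;5 1.14 -4.68 0.35 0 0 0;5 1.14 -4.68 0.35 0 0 0;5 1.14 -4.68 0.35 0 0 0;5 1.14 -4.68 0.35 0 0 0;5 1.14 -4.68 0.35 0 0 0;5 1.14 -4.68 0.35 0 0 0;5 1.14 -4.68 0.35 0 0 0;5 1.14 -4.68 0.35 0 0 0;5 1.14 -4.68 0.35 0 0 0;5 0 0 0 0 0 0;5 0 0 0 0 0 0")

```text
t: 2.35
ee_pos: [523.8, -88.5, 180.3]
orientation: [3.105, -0.476, -0.002]
ft_force: [-0.5, 0.4, 0.0]
width: 49.7
```

```bash
cat >> h.py <<'E'
def yaw(o): M=R.from_rotvec(o["orientation"]).as_matrix();return np.rad2deg(np.arctan2(M[1,0],M[0,0])),M
def go(o,tgt):  # cm in tool axes to world target mm
    return np.round(yaw(o)[1].T@(np.array(tgt)-o["ee_pos"])/10,2)
E
python3 - <<'E'
from workcell import *
from h import *
o=get_obs();print(o["t"],o["ee_pos"],yaw(o)[0],o["qpos"],yaw(o)[1][:,2])
i=get_image("wrist");np.savez("w1.npz",**i);cv2.imwrite("pics/w1.png",i["pixels"][:,:,::-1]);print(i["eye"])
c=cloud(i);z=c[...,2];d=np.hypot(c[...,0]-524,c[...,1]+87.5)
b=(z>80)&(z<97)&(d<60);print("bar",b.sum(),rect(c[b]),np.percentile(z[b],[5,50,95]))
E
```

```text
2.35 [523.75805671 -88.49692049 180.34892243] -17.430269511423038 [-1.89614446e-01  3.43491313e-01  1.86985053e+00 -3.73764173e-04
  9.29366024e-01  1.68562105e+00] [-1.15163706e-03 -8.39182966e-05 -9.99999333e-01]
[ 600.62102204 -111.50032507  341.90092119]
bar 1860 (array([526.3, -85. ]), array([ 9.7, 96. ]), 72.69) [86.05181543 88.87180246 90.7897964 ]
```

View pics/w1.png

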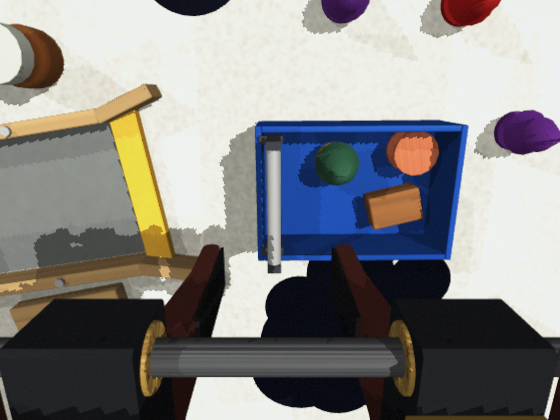

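The wrist view shows the bar at (274,205), between the fingers, with the fir at (337,163), spool at (412,152) and block at (393,207). Narrowing the jaws to 3 cm clears the fir, so I'll descend and grip.

Call:
play_rows(plan="3 0 -0.2 0 0 0 0;3 0 0 2.8 0 0 0;3 0 0 2.8 0 0 0;3 0 0 2.8 0 0 0;3 0 0 2.8 0 0 0;3 0 0 0 0 0 0;0.5 0 0 0 0 0 0;0.5 0 0 0 0 0 0;0.5 0 0 0 0 0 0;0.5 0 0 0 0 0 0")

```text
t: 3.65
ee_pos: [525.8, -86.7, 69.9]
orientation: [3.105, -0.477, 0.003]
ft_force: [-1.0, -0.1, 6.3]
width: 9.3
```

Run:
```python
from workcell import *
from h import *
o=get_obs();print(o["ee_pos"],yaw(o)[0],o["width"],o["ft_force"])
im=dict(np.load("w1.npz"));c=cloud(im);z=c[...,2];H,S,V=cv2.split(cv2.cvtColor(im["pixels"],cv2.COLOR_RGB2HSV))
v,u=np.mgrid[:420,:560]
yel=(H>20)&(H<33)&(S>150)&(V>60)&(z>7)&(z<17)&(u<180)
print("yel",yel.sum(),rect(c[yel]))
k=(z>26)&(z<34)&(u<230)&(v<300)&(H<25)&(S>50);P=c[k][:,:2]
d=np.array([.147,.989]);n=np.array([-d[1],d[0]]);og=np.array([553.2,17.4]);X=(P-og)@d;Y=(P-og)@n
for s in(1,-1):
    q=(X>35)&(X<150)&(abs(s*Y-69)<16)
    if q.sum()>20: print(s,q.sum(),np.polyfit(X[q],Y[q],1),np.percentile(Y[q],[2,98]),X[q].min(),X[q].max())
yy=(c[yel][:,:2]-og);print("yel X",np.percentile(yy@d,[2,98]),"Y",np.percentile(yy@n,[1,99]))
```

```text
[525.83040275 -86.65911519  69.85790359] -17.46001046768069 9.337291195245355 [-1.00186248 -0.13106772  6.32054238]
yel 2985 (array([556.8,  30.8]), array([ 24.2, 132.9]), 81.68)
1 1531 [-1.09041957e-03  6.64011718e+01] [61.05426902 72.72179838] 35.01041005836891 149.84389184650726
-1 1243 [ 6.96749065e-03 -7.09985698e+01] [-76.23959509 -64.83535961] 35.04500994973673 109.84654381478681
yel X [ 2.47052583 24.9402368 ] Y [-65.68186953  40.30052974]
```

Call:
play_rows(plan="0.5 0 0 -0.3 0 0 0;0.5 0 0 -0.3 0 0 0;0.5 0 0 0 0 0 0;0.5 0 0 0 0 0 0")

```text
t: 4.15
ee_pos: [524.8, -86.2, 74.5]
orientation: [-3.105, 0.477, 0.001]
ft_force: [0.3, -0.1, -4.3]
width: 9.4
```

Run:
```python
from workcell import *
from h import *
i=get_image("wrist");np.savez("w2.npz",**i);cv2.imwrite("pics/w2.png",i["pixels"][:,:,::-1])
c=cloud(i);z=c[...,2]
o=get_obs();print(o["ee_pos"],yaw(o)[0],o["width"],o["ft_force"])
```

```text
[524.880762   -86.20039359  74.53827389] -17.477994363945342 9.034761262488054 [-0.30788085  1.47668992 -4.51527126]
```

View pics/w2.png

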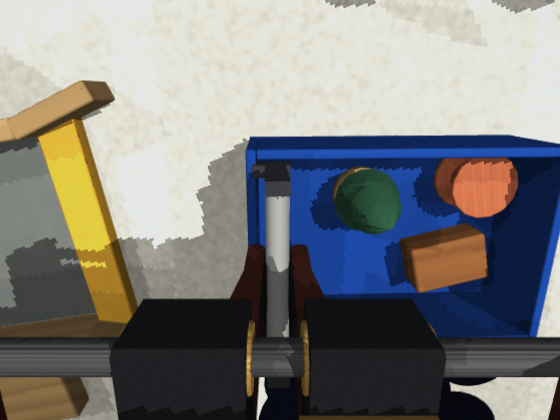

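The wrist view shows the bar held mid-span at (278,250), contents in place, and the wrist force shows the leading end's weight. Next: lift, square up by 9°, then drag towards the mouth.

Call:
play_rows(plan="0.5 0 0 -0.4 0 0 0;0.5 0 0 -0.4 0 0 0;0.5 0 0 -0.4 0 0 0;0.5 0 0 0 0 0 -3;0.5 0 0 0 0 0 -3;0.5 0 0 0 0 0 -3;0.5 0.23 -1 0 0 0 0;0.5 0.23 -1 0 0 0 0;0.5 0.23 -1 0 0 0 0;0.5 0.23 -1 0 0 0 0;0.5 0.23 -1 0 0 0 0;0.5 0.23 -1 0 0 0 0;0.5 0 0 0 0 0 0;0.5 0 0 0 0 0 0")

```text
t: 5.95
ee_pos: [547.7, -28.9, 86.8]
orientation: [-3.133, 0.232, -0.001]
ft_force: [1.1, 0.5, -4.2]
width: 9.0
```

Run:
```python
from workcell import *
from h import *
o=get_obs();print(o["ee_pos"],yaw(o)[0],o["width"],o["ft_force"])
i=get_image("wrist");np.savez("w3.npz",**i)
t=get_image("top");s=get_image("scene")
j=np.hstack([i["pixels"][:,:,::-1],cv2.resize(t["pixels"][170:290,160:360,::-1],(700,420))])
j=np.vstack([cv2.resize(i["pixels"][:,:,::-1],(400,300)),cv2.resize(s["pixels"][120:270,150:350,::-1],(400,300))])
k=cv2.resize(t["pixels"][165:290,165:350,::-1],(400,270));k=cv2.copyMakeBorder(k,0,330,0,0,0)
cv2.imwrite("pics/m3.png",np.hstack([j,k]))
for nm,im in(("w",i),("t",t)):
    c=cloud(im);z=c[...,2];H,S,V=cv2.split(cv2.cvtColor(im["pixels"],cv2.COLOR_RGB2HSV))
    og=np.array([554.4,18]);d=np.array([np.cos(np.deg2rad(81.5)),np.sin(np.deg2rad(81.5))]);n=np.array([-d[1],d[0]])
    m=(H>100)&(H<130)&(S>110)&(V>30);P=c[m];X=(P[:,:2]-og)@d;Y=(P[:,:2]-og)@n
    q=(abs(Y)<90)&(X>-230)&(X<100)&(P[:,2]>10);print(nm,q.sum(),np.percentile(X[q],[1,99]),np.percentile(Y[q],[1,99]),P[q][:,2].max())
    f=q&0 if 0 else q
    for lo in(-150,-110,-80,-60):
        w=q&(X>lo)&(X<lo+20)&(P[:,2]>45)
        if w.sum()>5: print(lo,np.percentile(Y[w],[2,98]),np.median(P[w][:,2]))
    rw=(z>26)&(z<34)&(H<25)&(S>50);P=c[rw];X=(P[:,:2]-og)@d;Y=(P[:,:2]-og)@n
    for sg in(1,-1):
        w=(X>35)&(X<150)&(abs(sg*Y-69)<16)
        if w.sum()>9: print("rail",sg,w.sum(),np.median(Y[w]))
```

```text
[547.67342355 -28.93768748  86.79334976] -8.453823936698894 9.019944807406036 [ 1.14936852  0.47949692 -4.15313067]
w 31741 [-186.14329153  -29.36770618] [-55.52561395  51.1695175 ] 248.45335990858226
-150 [-55.48081262  53.23460711] 58.328873070560974
-110 [-55.44891213 -25.11287478] 63.64411320436744
-80 [-55.36385727 -13.3142936 ] 67.79758008781945
-60 [-80.3901613  -13.50989506] 70.0896018723189
rail 1 2142 66.63258738164255
rail -1 2707 -69.32644724539209
t 30 [-184.53734778 -152.21337592] [ 7.02315762 55.47468349] 62.54317619130052
rail 1 101 70.22857193655047
rail -1 107 -66.995975374788
```

View pics/m3.png

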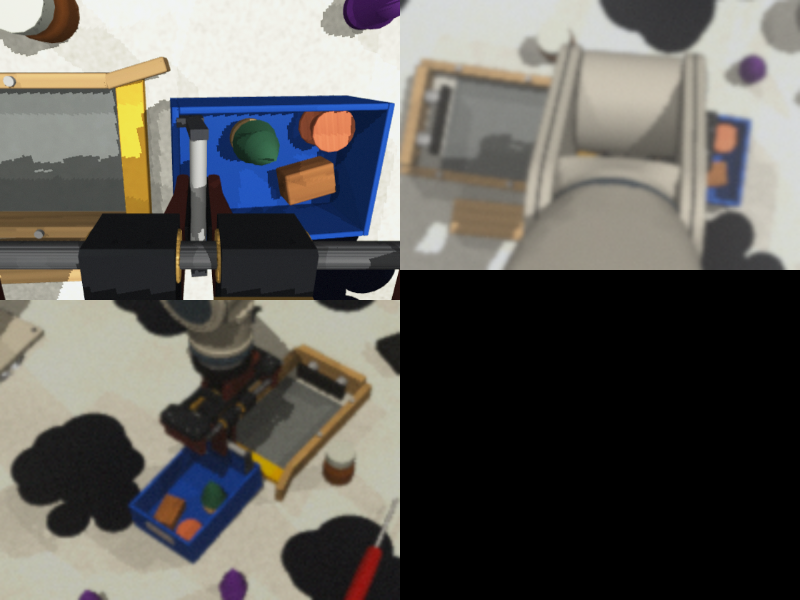

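The wrist view shows the tray (lead edge at about x=172 px) square to the threshold and centred within about 1 mm, with its contents inside. Going over the threshold.

Call:
play_rows(plan="0.5 0 -1 0 0 0 0;0.5 0 -1 0 0 0 0;0.5 0 -1 0 0 0 0;0.5 0 -1 0 0 0 0;0.5 0 -1 0 0 0 0;0.5 0 0 0 0 0 0;0.5 0 0 0.2 0 0 0;0.5 0 0 0.2 0 0 0;0.5 0 0 0 0 0 0;0.5 0 0 0 0 0 0")

```text
t: 7.35
ee_pos: [555.1, 20.2, 82.8]
orientation: [-3.133, 0.232, -0.001]
ft_force: [0.4, 1.9, -3.7]
width: 9.1
```

Call:
play_rows(plan="0.5 0 0 0.1 0 0 0;0.5 0 0 0 0 0 0;0.5 0 0 0 0 0 0")

```text
t: 7.72
ee_pos: [555.2, 20.3, 82.6]
orientation: [-3.133, 0.232, -0.001]
ft_force: [-1.6, 1.6, 7.2]
width: 9.2
```

Call:
play_rows(plan="0.5 0 0 -0.05 0 0 0;2.6 0 0 0 0 0 0;2.6 0 0 0 0 0 0;2.6 0 0 0 0 0 0;2.6 0 0 0 0 0 0;2.6 0 0 -2 0 0 0;2.6 0 0 -4 0 0 0;2.6 0 0 -4 0 0 0;2.6 0 0 0 0 0 0")

```text
t: 8.85
ee_pos: [557.0, 20.4, 185.2]
orientation: [-3.132, 0.232, -0.01]
ft_force: [0.5, 0.1, 0.1]
width: 26.0
```

Run:
```python
from workcell import *
from h import *
o=get_obs();print(o["ee_pos"],yaw(o)[0],o["width"],o["ft_force"],o["qpos"])
i=get_image("wrist");np.savez("w4.npz",**i);cv2.imwrite("pics/w4.png",i["pixels"][:,:,::-1])
```

```text
[556.98313094  20.37630933 185.2101974 ] -8.467660217022033 26.04712252434563 [0.48768048 0.1293876  0.06984722] [ 1.52243381e-02  3.69779699e-01  1.81465977e+00 -2.15199386e-05
  9.50970341e-01  1.73381865e+00]
```

View pics/w4.png

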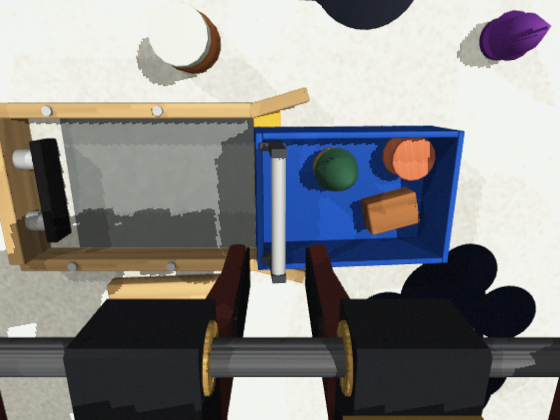

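The view shows the leading edge over the threshold (x≈258 px), centred between the rails, contents in place, and the trailing wall at x≈460 px. Next I'll go behind the tail, with the jaws turned across the tray for a two-finger push.

Call:
play_rows(plan="6 -0.04 3.6 0 0 0 0;6 -0.04 3.6 0 0 0 0;6 -0.04 3.6 0 0 0 0;6 -0.04 3.6 0 0 0 0;6 -0.04 3.6 0 0 0 0;6 0 0 0 0 0 -10;6 0 0 0 0 0 -10;6 0 0 0 0 0 -10;6 0 0 0 0 0 -10;6 0 0 0 0 0 -10;6 0 0 0 0 0 -10;6 0 0 0 0 0 -10;6 0 0 0 0 0 -10;6 0 0 0 0 0 -10;6 0 0 0 0 0 0")

```text
t: 10.78
ee_pos: [525.4, -157.1, 180.6]
orientation: [-2.379, -2.048, 0.002]
ft_force: [-0.0, -1.1, 0.6]
width: 60.1
```

```bash
cat > m.py <<'E'
from workcell import *
from h import *
og=np.array([554.4,18]);d=np.array([np.cos(np.deg2rad(81.5)),np.sin(np.deg2rad(81.5))]);n=np.array([-d[1],d[0]])
o=get_obs();r=o["ee_pos"][:2]-og;print("t",o["t"],"tcp bay",r@d,r@n,o["ee_pos"][2],"yaw",yaw(o)[0],o["width"],"F",o["ft_force"],"Fd",o["ft_force"][:2]@d)
def tray(name):
    im=get_image(name);c=cloud(im);H,S,V=cv2.split(cv2.cvtColor(im["pixels"],cv2.COLOR_RGB2HSV))
    m=(H>100)&(H<130)&(S>110)&(V>30)&(c[...,2]>45)&(c[...,2]<75);P=c[m];X=(P[:,:2]-og)@d;Y=(P[:,:2]-og)@n
    q=(abs(Y)<80)&(X>-230)&(X<210);P=P[q]
    if q.sum()>20: print(name,q.sum(),"X",np.percentile(X[q],[1,99]),"Y",np.percentile(Y[q],[1,99]),"z",np.percentile(P[:,2],[2,98]),rect(P))
    return im
E
python3 - <<'E'
from m import *
i=tray("wrist");t=tray("top")
cv2.imwrite("pics/m5.png",np.vstack([cv2.resize(i["pixels"][:,:,::-1],(400,300)),cv2.resize(t["pixels"][165:290,165:350,::-1],(400,270))]))
E
```

```text
t 10.775 tcp bay -177.45871820375723 2.7828258274529105 180.59543029726566 yaw 81.43964612850083 60.109690393432444 F [-0.03642995 -1.12642802  0.55211589] Fd -1.1194398743873457
wrist 4032 X [-138.73402635  -39.4803086 ] Y [-54.68318526  54.14780306] z [45.97799839 63.03908929] (array([541.8, -68.5]), array([103., 110.]), 81.45)
top 114 X [-124.29722273   14.7654855 ] Y [-50.27574233  55.5119422 ] z [49.2230093 69.8829391] (array([544., -37.]), array([141. , 105.4]), 79.94)
```

View pics/m5.png

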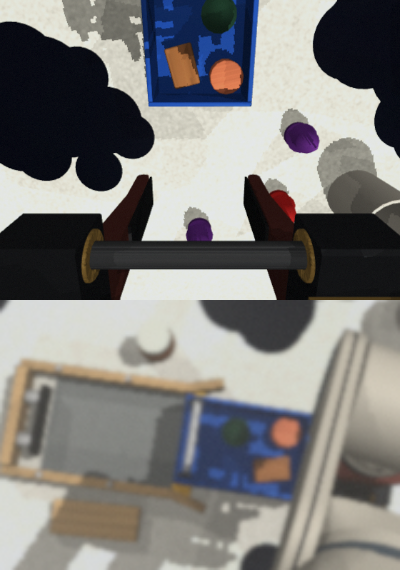

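Run:
```python
from m import *
im=get_image("wrist");c=cloud(im);H,S,V=cv2.split(cv2.cvtColor(im["pixels"],cv2.COLOR_RGB2HSV));z=c[...,2]
for nm,m in(("purple",(H>132)&(H<160)&(S>120)),("red",((H<5)|(H>172))&(S>150)&(V>100))):
    k,l,s,ce=cv2.connectedComponentsWithStats((m&(z>8)&(z<75)).astype(np.uint8))
    for j in range(1,k):
        if s[j,4]>150:
            P=c[l==j];X=(P[:,:2]-og)@d;Y=(P[:,:2]-og)@n;print(nm,ce[j],np.percentile(X,[1,99]),np.percentile(Y,[1,99]),z[l==j].max())
```

```text
t 10.875 tcp bay -177.51038790377473 2.4025284203088235 181.13730962317754 yaw 81.32531572858278 59.94253545326759 F [ 0.57654295 -0.00603895  0.42168884] Fd 0.07924585274958888
purple [422.86968641 193.36794425] [-199.09984266 -166.16782842] [-136.78552773 -109.64837139] 62.034798270018996
purple [278.564      325.53066667] [-326.15412162 -304.95651502] [-16.59563833  17.28240502] 43.371410684503076
red [400.48111658 286.43678161] [-277.13208318 -261.15902116] [-123.90655656  -99.29831454] 56.070026591182
```

Call:
play_rows(plan="6 0 0.25 0 0 0 0;6 0 0 2.7 0 0 0;6 0 0 2.7 0 0 0;6 0 0 2.7 0 0 0;6 0 0 2.7 0 0 0;6 0 0 2.7 0 0 0;6 0 0 2.6 0 0 0;6 0 0 0 0 0 0;6 1 0 0 0 0 0;6 0.8 0 0 0 0 0;6 0.5 0 0 0 0 0;6 0.5 0 0 0 0 0;6 0.5 0 0 0 0 0;6 0 0 0 0 0 0")

```text
t: 12.68
ee_pos: [534.2, -125.0, 21.5]
orientation: [2.379, 2.051, 0.001]
ft_force: [0.8, -1.2, 0.7]
width: 59.6
```

Run:
```python
from m import *
tray("wrist")
```

```text
t 12.675 tcp bay -144.39654007507502 -1.1247658909756966 21.522472018381176 yaw 81.54030279012208 59.609273014188354 F [ 0.83914775 -1.16870203  0.72209231] Fd -1.03183090957154
wrist 22022 X [-131.40810242  -39.28898229] Y [-54.65679001  53.79675831] z [45.50600909 62.71337862] (array([542.1, -67.4]), array([100.1, 110.5]), 81.62)
```

Call:
play_rows(plan="6 0.5 0 0 0 0 0;6 0.5 0 0 0 0 0;6 0.5 0 0 0 0 0;6 0.5 0 0 0 0 0;6 0.5 0 0 0 0 0;6 0.5 0 0 0 0 0;6 0.5 0 0 0 0 0;6 0.5 0 0 0 0 0")

```text
t: 13.72
ee_pos: [539.5, -85.2, 21.1]
orientation: [-2.379, -2.051, 0.0]
ft_force: [-0.9, -5.3, 0.8]
width: 59.9
```

Run:
```python
from m import *
tray("wrist");
```

```text
t 13.725 tcp bay -104.26586956507742 -0.5246627333539987 21.086425573793147 yaw 81.5320358103949 59.895761356709485 F [-0.8735794  -5.29869289  0.7887394 ] Fd -5.369614580255772
wrist 24115 X [-91.5248352    0.54299214] Y [-54.44045683  53.98627303] z [45.5703626  66.30110629] (array([547.7, -27.7]), array([ 99.7, 110.7]), 81.34)
```

Call:
play_rows(plan="6 0.4 0 0 0 0 0;6 0.4 0 0 0 0 0;6 0.4 0 0 0 0 0;6 0.4 0 0 0 0 0;6 0.4 0 0 0 0 0;6 0.4 0 0 0 0 0;6 0.4 0 0 0 0 0;6 0.4 0 0 0 0 0;6 0.4 0 0 0 0 0;6 0.4 0 0 0 0 0;6 0.4 0 0 0 0 0;6 0.4 0 0 0 0 0")

```text
t: 15.28
ee_pos: [546.6, -37.9, 21.1]
orientation: [-2.379, -2.051, 0.0]
ft_force: [-1.1, -3.3, 1.0]
width: 60.2
```

Run:
```python
from m import *
i=tray("wrist");t=tray("top")
cv2.imwrite("pics/m6.png",np.hstack([i["pixels"][:,:,::-1][:,60:460],cv2.resize(t["pixels"][165:290,165:350,::-1],(400,420))]))
```

```text
t 15.275 tcp bay -56.42192923516756 -0.5497068444594383 21.134350586180936 yaw 81.53868795522855 60.197125414499205 F [-1.07713302 -3.31842982  1.02486312] Fd -3.441190129137385
wrist 34155 X [-40.84182857  47.84061898] Y [-55.28002191  53.00032448] z [45.9594631  70.68430978] (array([555.2,  16.3]), array([106.5, 110.4]), 81.48)
top 36 X [50.41254793 95.81469032] Y [-52.26844266  53.72419822] z [54.908343   66.90169239] (array([565.1,  92.8]), array([ 46.3, 106.1]), 79.16)
```

View pics/m6.png

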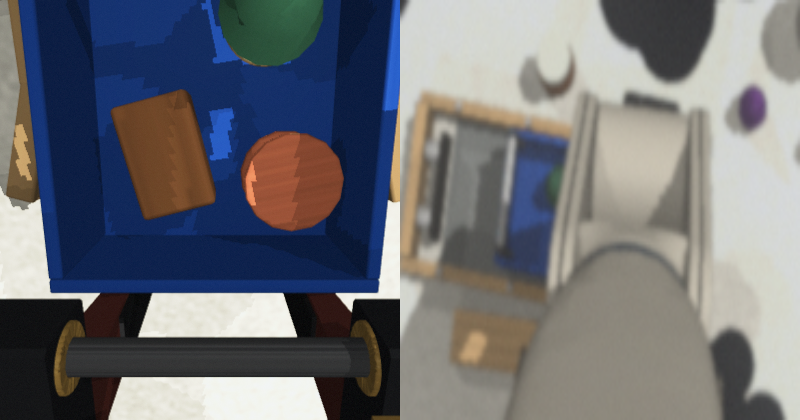

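The view shows the tray square between the rails with both fingertips evenly on its trailing wall (y≈290 px). Block, spool and fir are all inside.

Call:
play_rows(plan="6 0.4 0 0 0 0 0;6 0.4 0 0 0 0 0;6 0.4 0 0 0 0 0;6 0.4 0 0 0 0 0;6 0.4 0 0 0 0 0;6 0.4 0 0 0 0 0;6 0.4 0 0 0 0 0;6 0.4 0 0 0 0 0;6 0.4 0 0 0 0 0;6 0.4 0 0 0 0 0;6 0.4 0 0 0 0 0;6 0.4 0 0 0 0 0;6 0.4 0 0 0 0 0;6 0.4 0 0 0 0 0")

```text
t: 17.12
ee_pos: [554.9, 17.6, 21.2]
orientation: [-2.379, -2.051, 0.0]
ft_force: [0.2, -1.5, -1.1]
width: 60.0
```

Run:
```python
from m import *
i=tray("wrist");t=tray("top")
```

```text
t 17.125 tcp bay -0.34271677642979076 -0.604589679069114 21.174986083660013 yaw 81.52919720892504 60.00951690250759 F [ 0.16152112 -1.48620514 -1.08065641] Fd -1.446006122620561
wrist 28794 X [ 16.20769905 104.44515801] Y [-55.25721137  53.08099164] z [45.77333514 67.78180846] (array([563.7,  73.1]), array([103.7, 110.4]), 81.45)
```

Call:
play_rows(plan="6 0.3 0 0 0 0 0;6 0.3 0 0 0 0 0;6 0.3 0 0 0 0 0;6 0.3 0 0 0 0 0;6 0.3 0 0 0 0 0;6 0.3 0 0 0 0 0;6 0.2 0 0 0 0 0;6 0 0 0 0 0 0")

```text
t: 18.23
ee_pos: [558.0, 37.5, 21.3]
orientation: [-2.379, -2.051, -0.001]
ft_force: [-0.3, 0.2, -0.5]
width: 60.4
```

Run:
```python
from m import *
i=tray("wrist")
```

```text
t 18.225 tcp bay 19.78187129284774 -0.7020233886511612 21.277017176207004 yaw 81.536420950897 60.432792914044185 F [-0.26405615  0.23230766 -0.48532741] Fd 0.19072598090979154
wrist 18393 X [ 32.82892838 125.55415881] Y [-55.29863172  53.40561533] z [45.43662888 55.61862543] (array([567.1,  96.7]), array([ 96.3, 110.4]), 81.59)
```

Call:
play_rows(plan="6 0.1 0 0 0 0 0;6 0.1 0 0 0 0 0;6 0.1 0 0 0 0 0;6 0.1 0 0 0 0 0;6 0 0 0 0 0 0")

```text
t: 18.9
ee_pos: [558.6, 41.1, 21.3]
orientation: [2.379, 2.051, 0.0]
ft_force: [-0.6, -3.4, 2.8]
width: 60.3
```

Call:
play_rows(plan="6 0.1 0 0 0 0 0;6 0.1 0 0 0 0 0;6 0 0 0 0 0 0")

```text
t: 19.27
ee_pos: [558.9, 43.1, 21.2]
orientation: [2.379, 2.051, 0.0]
ft_force: [-0.7, -4.4, 2.4]
width: 60.2
```

Call:
play_rows(plan="6 0.1 0 0 0 0 0;6 0 0 0 0 0 0")

```text
t: 19.52
ee_pos: [558.9, 44.1, 21.2]
orientation: [-2.379, -2.051, -0.0]
ft_force: [-0.7, -3.7, 3.6]
width: 60.1
```

Call:
play_rows(plan="6 0.1 0 0 0 0 0;6 0 0 0 0 0 0")

```text
t: 19.77
ee_pos: [559.1, 45.0, 21.2]
orientation: [2.379, 2.051, -0.0]
ft_force: [-0.2, -4.8, 2.8]
width: 60.2
```

Call:
play_rows(plan="6 0.1 0 0 0 0 0;6 0 0 0 0 0 0")

```text
t: 20.02
ee_pos: [559.2, 45.4, 21.2]
orientation: [2.379, 2.051, -0.001]
ft_force: [0.2, -8.0, 3.2]
width: 60.0
```

Run:
```python
from m import *
i=tray("wrist")
```

```text
t 20.025 tcp bay 27.83571100547413 -0.6630337108692425 21.186044145048527 yaw 81.54658588397747 59.96156281053997 F [ 0.18020378 -8.01144784  3.1806558 ] Fd -7.89681318265976
wrist 18528 X [ 40.61497967 133.61292336] Y [-55.12226785  53.53403311] z [45.44431365 55.58775714] (array([568. , 102.9]), array([100.5, 110.2]), 81.82)
```

Call:
play_rows(plan="6 0.05 0 0 0 0 0;6 0 0 0 0 0 0;6 0 0 0 0 0 0")

```text
t: 20.45
ee_pos: [559.2, 45.6, 21.2]
orientation: [2.379, 2.051, -0.001]
ft_force: [-0.9, -10.5, 4.5]
width: 60.0
```

Call:
play_rows(plan="6 0.05 0 0 0 0 0;6 0 0 0 0 0 0;6 0 0 0 0 0 0")

```text
t: 20.82
ee_pos: [559.2, 45.8, 21.2]
orientation: [2.378, 2.051, -0.002]
ft_force: [-0.5, -11.8, 4.0]
width: 60.0
```

It's pressed home: 11.8 N push against about 4 N of sliding friction. Backing off gently.

Call:
play_rows(plan="6 -0.05 0 0 0 0 0;6 -0.05 0 0 0 0 0;6 -0.1 0 0 0 0 0;6 -0.1 0 0 0 0 0;6 -0.2 0 0 0 0 0;6 -1 0 0 0 0 0;6 -2 0 0 0 0 0;6 -2 0 0 0 0 0;6 0 0 -3 0 0 0;6 0 0 -5 0 0 0;6 0 0 -6 0 0 0;6 -4 0 -3 0 0 0;6 -5 0 0 0 0 0;6 -5 0 0 0 0 0;6 0 0 0 0 0 0")

```text
t: 22.7
ee_pos: [529.5, -149.7, 191.3]
orientation: [2.384, 2.045, -0.0]
ft_force: [-0.6, 0.0, -0.3]
width: 60.0
```

Run:
```python
from m import *
i=tray("wrist");t=tray("top");s=get_image("scene")
c=cloud(i);H,S,V=cv2.split(cv2.cvtColor(i["pixels"],cv2.COLOR_RGB2HSV));z=c[...,2]
X=(c[...,:2]-og)@d;Y=(c[...,:2]-og)@n
b=(V<60)&(z>25)&(z<38)&(X>185)&(X<225)&(abs(Y)<45);print("buf X",b.sum(),np.percentile(X[b],[1,10,50]) if b.sum() else "")
m=(H>100)&(H<130)&(S>110)&(abs(Y)<40)&(z>48)&(X>150)&(X<215);print("lead rim X",m.sum(),np.percentile(X[m],[50,95,99]) if m.sum() else "")
cv2.imwrite("pics/m7.png",np.hstack([cv2.resize(i["pixels"][:,:,::-1],(400,300)),cv2.resize(s["pixels"][120:270,150:350,::-1],(400,300))]))
```

```text
t 22.7 tcp bay -169.56547549054693 -0.20777980269677115 191.33506338156062 yaw 81.23518824891865 60.04211978215666 F [-0.60100319  0.02142744 -0.26177487] Fd -0.0676418483710296
top 231 X [ 36.57644762 182.47281943] Y [-52.85912721  55.06978463] z [48.21762535 59.45665255] (array([569.6, 127.7]), array([148.7, 108.4]), 81.33)
buf X 0 
lead rim X 0
```

View pics/m7.png

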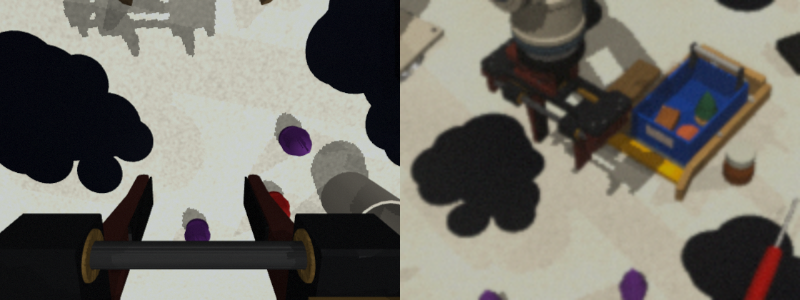

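The view shows the tray lying flat in the bay with block, spool and fir inside, and the gripper clear. One last numeric check of the seating from the top camera.

Run:
```python
from m import *
a=dict(np.load("top.npz"))
def f(im,tag):
    c=cloud(im);z=c[...,2];X=(c[...,:2]-og)@d;Y=(c[...,:2]-og)@n;H,S,V=cv2.split(cv2.cvtColor(im["pixels"],cv2.COLOR_RGB2HSV))
    b=(z>82)&(z<97)&(X>150)&(X<215)&(abs(Y)<38);print(tag,"bar",b.sum(),X[b].mean() if b.sum() else "")
    k=(z>36)&(z<48)&(X>225)&(X<262)&(abs(Y)<50)&(H<25)&(S>60);print("back board X pct",k.sum(),np.percentile(X[k],[2,50,98]))
    k=(V<70)&(z>24)&(z<42)&(X>185)&(X<225)&(abs(Y)<45);print("buffer X",k.sum(),np.percentile(X[k],[2,50,98]) if k.sum() else "")
f(a,"before");f(tray("top"),"now")
i=get_image("top");c=cloud(i);bench=None
```

```text
t 22.85 tcp bay -165.88299072425593 -0.25965783760868705 190.9797600581715 yaw 81.47056078820343 59.84195947318962 F [ 0.30400128 -0.67861905 -0.04410645] Fd -0.626230758152059
before bar 0 
back board X pct 174 [225.39525972 231.49746204 237.99947321]
buffer X 38 [196.60625179 198.62273857 201.10974212]
top 232 X [ 36.78369363 182.54984767] Y [-53.08560524  55.03452981] z [46.6899594  58.75962224] (array([570.1, 127.7]), array([148.8, 108.9]), 81.42)
now bar 114 181.7190339525326
back board X pct 179 [225.1179437  231.3432775  237.83894477]
buffer X 0
```

```bash
python3 -c "
from workcell import *
print(close_job())"
```

```text
the job is handed in; nothing more can be done
None
```

The tray is parked in the bay and the job is handed in at about 23 s of the 69 s allowed. No verdict was reported.

**What I did:** I gripped the steel bar, raised the leading end by about 17 mm, turned the tray 9° to square it, and dragged it over the threshold with the trailing end left down. I then let go and pushed the trailing wall with two fingers until the tray dropped flat. The push rose from about 4 N of sliding friction to 11.8 N at roughly 8 N per mm. That matches the buffer, so about 7 N reached it. I then backed off and moved clear.

**Last checks:**
- **Seating:** the top camera puts the tray's leading edge about 1–1.5 mm short of the buffer face, with the camera good to about 2 mm and the limit 4 mm.
- **Square and flat:** the tray's yaw reads 81.4° against the bay's 81.5°, and the rim height reads about 55 mm, so it lies flat.
- **Contents and surroundings:** fir, spool and block are inside the tray, and nothing else looked moved, though I did not measure the bystanders again.
- **Robot:** the gripper is open and clear, with the wrist force near zero.

**Disagreements:** the two cameras differed by 2–3 mm in absolute position, so I used the mean. A last try at reading the buffer from the wrist view failed because the tray was out of frame.

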